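# Ready the orange lane for refilling and hold its pusher back

## Task

The orange packs are nearly sold out, so get their lane ready for me to refill: take the orange card out of the wooden card rail, hang it by its hole on the peg at the front of the lane that has only two orange packs left, and let go of it. Then pull that lane's spring-loaded pusher back by its handle until the handle is level with the red clip on the lane's side wall, and finish while still holding it there, so that I can drop the packs in. Leave the full yellow lane, the other cards and everything else on the counter as they are.

Things in the scene. Friction and masses are not known exactly. Their poses are not given: they have to be found in the camera images.
- card: ORANGE card: plate 50 wide (its x) x 6 thick (its y) x 90 high (its z), about 32 g, same on both faces, with a white panel and an 18 mm round hole whose centre is on its middle line 74 above its lower edge; origin at the middle of its lower edge. It starts upright in the rail's groove, its lower 20 mm in the groove.
- card_hole (a point): centre of the orange card's hole, mid-thickness; axes as the card's (the hole runs along y).
- lane: the nearly empty pack lane (grey, two ORANGE packs at its front end), fixed, lying on a 6 mm sheet on the counter. Origin: centre of its underside. y runs along the lane to its front end, x across it, z up. 134 wide x 360 long; side walls 4 thick at x = -65 and +65, 50 high. At the front end: clear stop at y = 175 to 179, 70 high; steel stem 26 wide at y = 179 to 183, 130 high, carrying the peg. The packs (118 wide, tops 82 above the origin) fill y = 127 to 173.
- peg_root (a point): where the peg leaves the stem, on the peg's axis: 115 above the lane's origin; axes as the lane's. The peg is a 6 mm round steel rod, 45 long, pointing to the lane's +y (away from the packs) and rising 15 degrees.
- peg_tip (a point): end of the peg's axis (the round end reaches 3 mm further); axes as the lane's.
- pusher_handle (a point): middle of the top edge of the black handle of the nearly empty lane's pusher; axes as the lane's. The handle is an upright plate 45 wide (x) x 10 thick (y), its top 125 above the lane's origin (131 above the counter), standing free above the paddle and the packs from 80 to 125 above the lane's origin. The paddle below is 100 wide.
- pusher (a joint): travel of that pusher (m): 0 = sprung home against the two packs, growing as it is pulled to the lane's -y; stop at 0.22. The spring pulls it home with about 4 N at 0 and 8 N at 0.17, so it shoots back if let go.
- clip: RED clip that marks how far to pull, snapped over the lane's +x side wall; axes as the lane's. 20 long (y) x 22 wide (x, from -14 to +8), with an upright fin 6 thick across its middle, top 34 above the origin. Origin: on the wall's upper edge, midway along the clip. The handle is level with it when the two have the same y in the lane's frame. It starts between 100 and 180 behind the handle.
- full_lane: the full lane beside it, built the same, fixed, with six YELLOW packs and a yellow card already on its peg: not to be used. The two lanes may lie either way round, centres 144 apart.
- full_pusher (a joint): travel of the full lane's pusher (m), 0 at the start; to be left alone.
- rail: dark wooden card rail, fixed: 290 long (x) x 34 wide (y) x 26 high, groove 8 wide along its middle, groove floor 6 above the counter. Origin: centre of its underside. Three cards stand in the groove, 95 apart, in any order.
- card_green: GREEN card, otherwise as the orange one; stays in the rail.
- card_blue: BLUE card, otherwise as the orange one; stays in the rail.
- coin_tub: white open tub of coins, 162 across, 94 high; origin under its centre.
- pot: brown pot, 90 across, 80 high; origin under its centre.
- bottle: dark sauce bottle with a red cap, 60 across, 190 high; origin under its centre.
- jar: small jar with a green lid, 54 across, 85 high; origin under its centre.
- bowl: small steel bowl, 90 across, 40 high; origin under its centre.
- knife: kitchen knife lying on the red cutting board, 300 long; origin near its middle.
- roll: roll wrapped in foil on the red cutting board, 200 long, 44 thick; origin under its centre.
There are look-alikes about, which are no part of the job. Of the things like the card, leave any that is pink; of the rest the larger one is meant.

How it is judged:
On the way, in this order (a step that is already met when the one before it is completed fails the run):
1. the orange card hangs by its hole on the nearly empty lane's peg, let go and still (x of card_hole in the frame of peg_root between -0.012 and 0.012 m and y of card_hole in the frame of peg_root between 0.001 and 0.042 m and z of card_hole in the frame of peg_root between -0.014 and 0.01 m and angle between card's own z axis and vertical below 0.35 rad and linear speed of card below 0.05 m/s and contact force between each of the arm, the fingers and card below 0.05 N and contact force between card and lane above 0.08 N), for 0.3 s.
2. the pusher is held with its handle level with the red clip (y of pusher_handle in the frame of clip between -0.008 and 0.008 m and velocity of joint pusher between -0.02 and 0.02 m/s and contact force between the fingers and pusher above 2.5 N), for 0.5 s.
At the end, for the whole second after the job is handed in: Orange card on the peg of the lane with orange packs by its hole (12 mm sideways, 20 degrees upright), still, carried by the peg, untouched; fingers hold that lane's pusher (over 2.5 N), at rest, handle within 8 mm of the red clip along the lane; other cards upright in the rail (all of step 1 and all of step 2 and angle between each of card_green, card_blue's own z axis and vertical below 0.3 rad); the arm keeps its last pose, push and grip.
It fails at once if the green or the blue card is moved more than 30 mm (distance of any of card_green, card_blue from where it was at the start of the episode above 0.03 m).
It fails at once if something else on the counter (tub, pot, bottle, jar, bowl, knife, roll) is moved more than 30 mm (distance of any of coin_tub, pot, bottle, jar, bowl, knife, roll from where it was at the start of the episode above 0.03 m).
It fails at once if the full lane's pusher is pulled more than 20 mm (value of joint full_pusher above 0.02 m).
It also fails if it takes over 54 s, if anything falls off the work surface, if the arm or the gripper's body presses on something with over 40 N, if the wrist force passes 120 N, or if a joint passes its speed limit or range.

## Robot

A 6-joint arm with a two-finger parallel gripper is mounted at the origin on the work surface. World frame = base frame: x ahead of the robot, y to its left, z up, the work surface at z = 0. Lengths are in m, angles in rad, forces in N, time in s.
With the tool pointing down it reaches from about 0.35 to 0.975 m from the base axis. Payload 7.1 kg.
Tool frame: the origin (TCP) lies midway between the tips of the shut fingers; the grasp point (between the pads) lies 19 mm behind it; z points along the fingers, y is the line along which they close (so a half turn about z gives the same grasp; the last joint's range is limited). The gripper opens to 88 mm and grips with 3 to 60 N. Pads are 20 mm wide; open, the fingers measure 115 mm over their backs; the gripper's body (75 mm by 178 mm) begins 61 mm behind the grasp point.
Start: joints at [1.172, 0.423, 1.63, -0, 1.089, -0.019], TCP at [0.232, 0.58, 0.223] pointing down, gripper open.
Joint ranges: [-3, 3], [-0.9, 2.11], [0.09, 2.58], [-1.31, 4.45], [0.11, 2.69], [-2.54, 2.54]. Speed limits (rad/s): [2.39, 2.39, 3.01, 3.14, 3.14, 3.14].

## Interface

Orientations are given as a unit quaternion [w, x, y, z].
In Python, from station import move_pose, movel, movej, command_gripper, wait, inverse_kinematics, read_camera, camera_info, MotionError, job_done, get_time, get_joint_pos, get_qvel, get_effort, get_tcp_pos, get_ee_rot, get_ft_force, get_ft_torque, get_grip_width, get_finger_force gives the robot as it stands. Calls block until the motion is done:
- move_pose(position, orientation): joint-space move of the TCP to a pose.
- movel(position, frame=None, v=0.15, until_force=None): straight line of the TCP; frame=None keeps the orientation; v is the mean speed in m/s. With until_force (N) it stops when the force on the tool has changed by that much, and returns True; else False.
- movej(angles): joint-space move.
- command_gripper(opening): opening from 0.0 (shut) to 1.0 (fully open); the grip force is fixed at half the most; returns when the fingers have stopped.
- wait(seconds).
- inverse_kinematics(position, orientation): joint angles nearest the present ones, or None.
- read_camera(name): name is "scene" or "side" or "wrist"; returns the picture (400x640x3 uint8, red, green, blue); there is no depth.
- camera_info(name): a dict with "intrinsics" (3x3 intrinsics, pixels), "T" (4x4, takes a point from camera to world coordinates); the wrist camera has in their place "tool_from_camera" (4x4, takes a point from camera to tool coordinates, whose origin is the TCP and whose axes are the flange's). Camera axes: x right, y up, looking along -z (the intrinsics and any distortion apply to the point x, -y, -z); pixel columns grow to the right and rows downward; lengths in m; the calibration is good to about 2 mm. A picture is of the moment at which its call begins: read the wrist's pose just before it. camera_info takes no time and is no camera call.
A pose or a line that the arm cannot do raises MotionError and nothing moves.
- job_done(): hands the job in; it is judged then, once.
Readings, each from a call of its own:
- get_time(): time.
- get_joint_pos(): joint angles.
- get_qvel(): joint speeds.
- get_effort(): joint torques, N m.
- get_tcp_pos(): TCP position.
- get_ee_rot(): TCP orientation.
- get_ft_force(): force on the tool from outside, world axes, zero at the start.
- get_ft_torque(): the same for the moment, N m.
- get_grip_width(): opening from 0.0 (shut) to 1.0 (fully open).
- get_finger_force(): force on a finger pad.
Only numpy, scipy, OpenCV 4.12 (cv2) and the standard library are available. Lean on these libraries where they do the work, as an engineer would, in place of code of your own. Each camera call takes 0.05 s, during which the arm holds its last target. There are 200 camera calls.

## Working session

There is one attempt and no reset: what is moved stays moved. The work goes in short steps, each a Python script; the robot and the scene stay as the last script left them, time stands still between calls to the robot, and variables do not carry over. Pictures are saved under pics/ and viewed, at most 10 in all, crops included, and the job is handed in when it is done.

```bash
ls; mkdir -p pics; python3 - <<'E'
from station import *
import cv2,numpy as np
np.set_printoptions(precision=4,suppress=True)
for n in ("scene","side","wrist"):
    im=read_camera(n); cv2.imwrite(f"pics/{n}0.png",im[:,:,::-1]); print(n,camera_info(n))
print(get_time(),get_tcp_pos(),get_ee_rot())
E
```

```text
pics
scene {'intrinsics': array([[432.2001,   0.    , 316.4693],
       [  0.    , 432.2001, 198.2207],
       [  0.    ,   0.    ,   1.    ]]), 'T': array([[ 0.6011, -0.5056,  0.6189,  1.4045],
       [ 0.7992,  0.3845, -0.462 , -0.5216],
       [-0.0044,  0.7723,  0.6352,  0.9711],
       [ 0.    ,  0.    ,  0.    ,  1.    ]])}
side {'intrinsics': array([[511.5053,   0.    , 312.0134],
       [  0.    , 511.5053, 201.5554],
       [  0.    ,   0.    ,   1.    ]]), 'T': array([[-0.8576,  0.3101, -0.4103, -0.042 ],
       [-0.5137, -0.479 ,  0.7118,  1.182 ],
       [ 0.0242,  0.8212,  0.5701,  0.9538],
       [ 0.    ,  0.    ,  0.    ,  1.    ]])}
wrist {'intrinsics': array([[351.3139,   0.    , 319.7528],
       [  0.    , 351.3139, 198.0937],
       [  0.    ,   0.    ,   1.    ]]), 'tool_from_camera': array([[ 0.0001,  0.9681,  0.2505,  0.0668],
       [ 1.    , -0.0002,  0.0007,  0.0005],
       [ 0.0007,  0.2505, -0.9681, -0.1622],
       [ 0.    ,  0.    ,  0.    ,  1.    ]])}
0.15 [0.2315 0.5801 0.2221] [-0.0001  0.1888  0.982  -0.0006]
```

View pics/scene0.png

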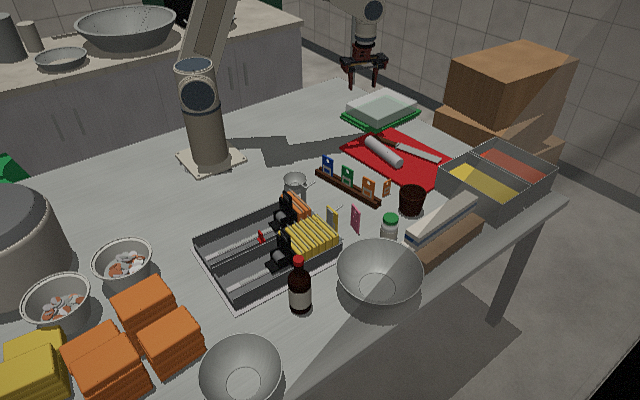

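View pics/side0.png

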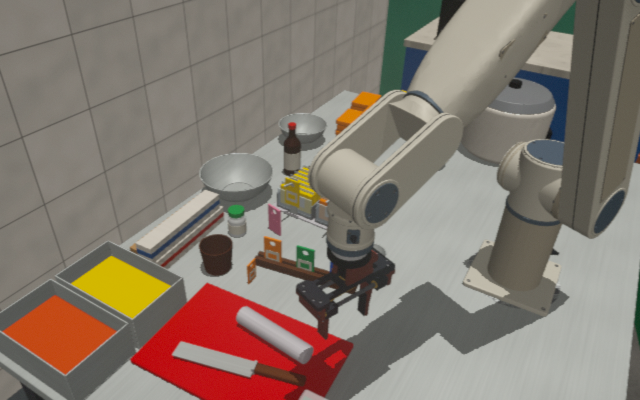

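The scene view shows the rail with the blue (328,163), green (347,173) and orange (369,186) cards. A smaller orange card stands at (387,187), outside the rail, and a pink one at (355,218). The nearly empty lane is the far one, with its orange packs at (297,207), and the red clip is at (262,237). The orange card meant is the larger one, in the rail at (369,186). I'll confirm that in an enlarged crop.

```bash
python3 - <<'E'
import cv2
im=cv2.imread("pics/scene0.png")
cv2.imwrite("pics/crop0.png",cv2.resize(im[145:315,185:415],None,fx=3.45,fy=3.45,interpolation=cv2.INTER_CUBIC))
E
```

```text
(no output)
```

View pics/crop0.png

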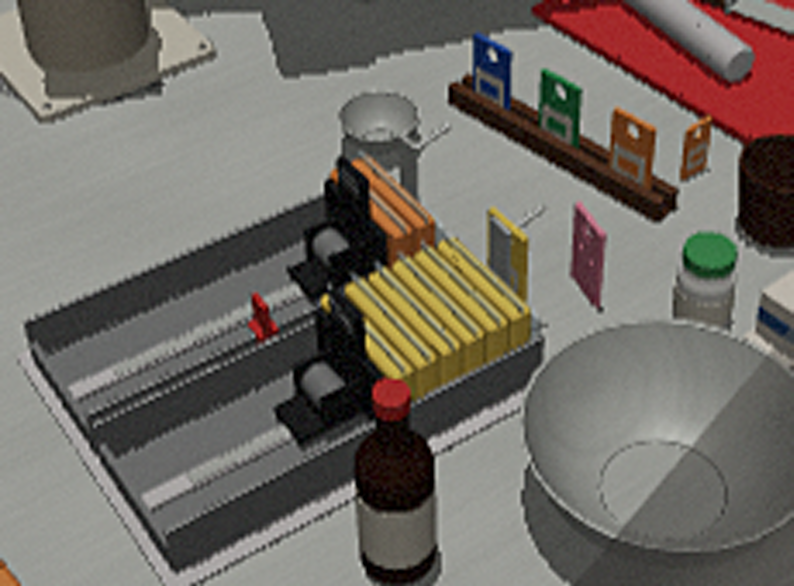

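```bash
cat > h.py <<'E'
from station import *
import cv2,numpy as np
from scipy.spatial.transform import Rotation as R
np.set_printoptions(precision=4,suppress=True)
def rot(q): return R.from_quat(np.r_[q[1:],q[0]]).as_matrix()
def quat(M): q=R.from_matrix(M).as_quat(); return np.r_[q[3],q[:3]]
def campose(n):
    i=camera_info(n)
    if n!="wrist": return i["intrinsics"],i["T"]
    T=np.eye(4);T[:3,:3]=rot(get_ee_rot());T[:3,3]=get_tcp_pos()
    return i["intrinsics"],T@i["tool_from_camera"]
def ray(K,T,uv):
    d=np.array([(uv[0]-K[0,2])/K[0,0],-(uv[1]-K[1,2])/K[1,1],-1.]);d=T[:3,:3]@d
    return T[:3,3],d/np.linalg.norm(d)
def onz(K,T,uv,z):
    o,d=ray(K,T,uv); return o+d*(z-o[2])/d[2]
def tri(rays):
    A=sum(np.eye(3)-np.outer(d,d) for o,d in rays);b=sum((np.eye(3)-np.outer(d,d))@o for o,d in rays)
    return np.linalg.solve(A,b)
def proj(K,T,p):
    c=T[:3,:3].T@(np.asarray(p)-T[:3,3]); return np.array([K[0,2]+K[0,0]*c[0]/-c[2],K[1,2]-K[1,1]*c[1]/-c[2]])
def down(yaw): # tool z down, tool y at angle yaw in world
    y=np.array([np.cos(yaw),np.sin(yaw),0]);z=np.array([0,0,-1.]);return quat(np.c_[np.cross(y,z),y,z])
E
python3 - <<'E'
from h import *
K,T=campose("scene")
P=dict(rearL=(28,325,.056),rearR=(170,545,.056),frontR=(540,340,.056),tipO=(450,125,.1327),tipY=(545,208,.1327),railA=(450,85,.026),railB=(662,212,.026),
hB=(495,57,.08),hG=(560,94,.08),hO=(633,131,.08),small=(697,172,0),pink=(600,305,0),handleO=(352,165,.131),clip=(258,300,.09),tubbottom=(385,200,0),cuptop=(380,115,.08),bottlecap=(392,390,.19),jar=(709,250,.085))
for k,(u,v,z) in P.items(): print(k,onz(K,T,(185+u/3.45,145+v/3.45),z))
print(rot(get_ee_rot()))
E
```

```text
rearL [ 0.4437 -0.2661  0.056 ]
rearR [ 0.7243 -0.2801  0.056 ]
frontR [0.7262 0.0762 0.056 ]
tipO [0.5171 0.1372 0.1327]
tipY [0.6623 0.1314 0.1327]
railA [0.3467 0.264  0.026 ]
railB [0.6414 0.3013 0.026 ]
hB [0.3955 0.2868 0.08  ]
hG [0.4873 0.2985 0.08  ]
hO [0.5779 0.3157 0.08  ]
small [0.5956 0.3965 0.    ]
pink [0.6834 0.1863 0.    ]
handleO [0.5095 0.0325 0.131 ]
clip [ 0.5699 -0.1067  0.09  ]
tubbottom [0.4372 0.1138 0.    ]
cuptop [0.4058 0.1329 0.08  ]
bottlecap [ 0.8005 -0.126   0.19  ]
jar [0.7523 0.2475 0.085 ]
[[-0.9287  0.3707 -0.0004]
 [ 0.3707  0.9287 -0.001 ]
 [ 0.     -0.0011 -1.    ]]
```

```bash
python3 - <<'E'
from h import *
q=down(np.pi/2)
for i,p in enumerate([(0.50,0.22,0.30),(0.50,0.04,0.30)]):
    move_pose(p,q); K,T=campose("wrist"); im=read_camera("wrist")
    cv2.imwrite(f"pics/w{i}.png",im[:,:,::-1]); np.savez(f"w{i}.npz",K=K,T=T)
print(get_time(),get_joint_pos())
E
```

```text
2.6667 [ 0.0582  0.1512  1.8177  0.0005  1.1725 -1.5137]
```

View pics/w0.png

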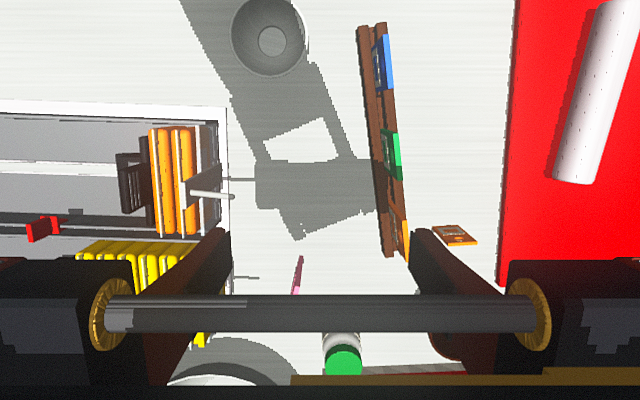

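View pics/w1.png

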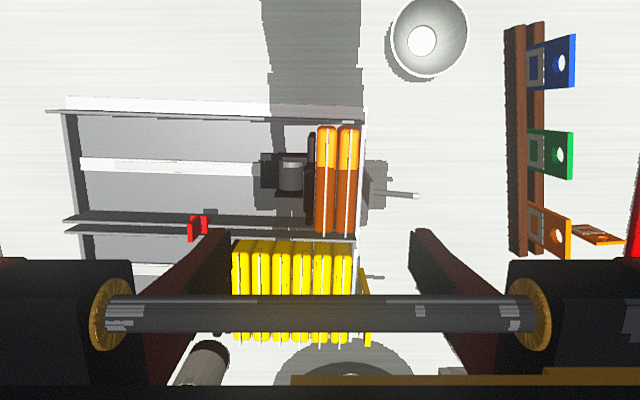

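Both wrist views show peg, packs, clip and cards. In w1 the peg tip is near (417,196), the orange card's hole near (551,222), the clip near (197,226) and the handle plate near (311,165). In w0 the peg tip is near (233,196) and the clip near (42,228). I'll enlarge both for exact pixels.

```bash
python3 - <<'E'
import cv2,numpy as np
a=cv2.imread("pics/w0.png")[125:255,10:260];b=cv2.imread("pics/w1.png")[115:255,180:430]
z=lambda i:cv2.resize(i,None,fx=2.15*1.45,fy=2.15,interpolation=cv2.INTER_CUBIC)
cv2.imwrite("pics/c1.png",np.vstack([z(a),z(b)])); print(z(a).shape)
E
```

```text
(280, 779, 3)
```

View pics/c1.png

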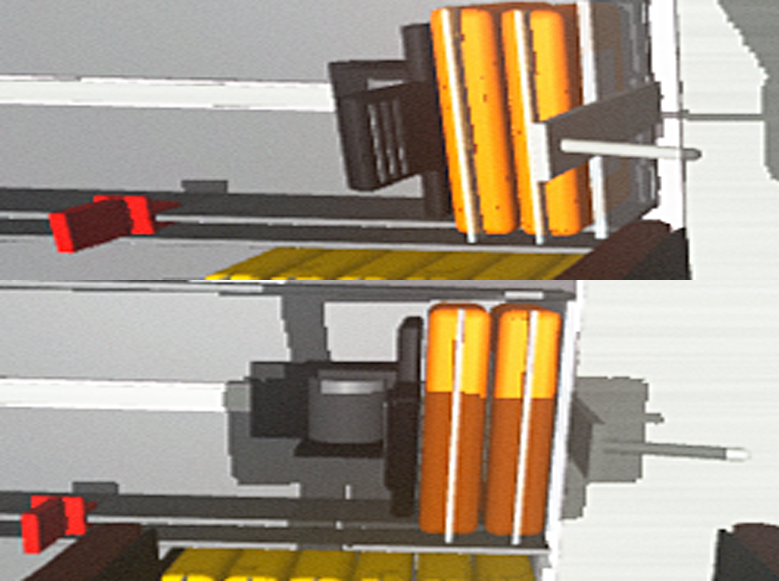

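```bash
python3 - <<'E'
from h import *
W=[(lambda d:(d["K"],d["T"]))(np.load(f"w{i}.npz")) for i in (0,1)]
def two(a,b):
    r=[ray(*W[0],a),ray(*W[1],b)];p=tri(r);return p,[proj(*w,p)-np.array(x) for w,x in zip(W,(a,b))]
c0=lambda x,y:(10+x/3.1175,125+y/2.15); c1=lambda x,y:(180+x/3.1175,115+(y-280)/2.15)
print("tip",two(c0(700,154),c1(748,454)))
print("clip",two(c0(61,231),c1(31,526)), onz(*W[1],c1(31,526),.09))
print("root w0",onz(*W[0],c0(560,146),.121))
print("root w1",onz(*W[1],c1(605,449),.121))
print("tip z fixed",onz(*W[0],c0(700,154),.1327),onz(*W[1],c1(748,454),.1327))
print("handle top w0 left edge mid",onz(*W[0],c0(341,127),.131),"w1 top", onz(*W[1],c1(401,408),.131))
for x,y in ((422,530),(548,545),(428,305),(555,305)): print("pack corner",onz(*W[1],c1(x,y),.088))
for n,Wc,f,x0 in (("w1",W[1],"pics/w1.png",(515,20,600,265)),("scene",campose("scene"),"pics/scene0.png",(318,150,400,200))):
    im=cv2.imread(f);hsv=cv2.cvtColor(im,cv2.COLOR_BGR2HSV);m=(hsv[...,1]>100).astype(np.uint8)
    M=np.zeros_like(m);a,b,c,d=x0;M[b:d,a:c]=m[b:d,a:c]
    cs,h=cv2.findContours(M,cv2.RETR_CCOMP,cv2.CHAIN_APPROX_NONE)
    for k,ct in enumerate(cs):
        if h[0][k][3]>=0 and len(ct)>5: # inner contours
            o=ct.reshape(-1,2).mean(0);print(n,o,cv2.contourArea(ct),onz(*Wc,o,.08))
E
```

```text
tip (array([0.5169, 0.1378, 0.132 ]), [array([-0.0002, -0.0565]), array([0.0001, 0.0565])])
clip (array([ 0.5676, -0.1049,  0.0902]), [array([ 0.0662, -1.3307]), array([-0.015 ,  1.3299])]) [ 0.5661 -0.1048  0.09  ]
root w0 [0.5159 0.0903 0.121 ]
root w1 [0.5172 0.095  0.121 ]
tip z fixed [0.5167 0.1379 0.1327] [0.5166 0.1376 0.1327]
handle top w0 left edge mid [0.5048 0.0272 0.131 ] w1 top [0.4959 0.03   0.131 ]
pack corner [0.569  0.0357 0.088 ]
pack corner [0.5774 0.0815 0.088 ]
pack corner [0.4532 0.0381 0.088 ]
pack corner [0.4532 0.0807 0.088 ]
w1 [532.5  75. ] 4.0 [0.4014 0.2598 0.08  ]
w1 [534.   73.5] 4.0 [0.4    0.2612 0.08  ]
w1 [533.  67.] 6.0 [0.3937 0.2592 0.08  ]
w1 [558.9355 235.2581] 70.5 [0.5768 0.3169 0.08  ]
w1 [535.1848 224.663 ] 505.0 [0.5639 0.2875 0.08  ]
w1 [540. 172.] 6.0 [0.5027 0.2835 0.08  ]
w1 [537.5 171. ] 4.0 [0.5016 0.2805 0.08  ]
w1 [540. 129.] 10.0 [0.4561 0.2761 0.08  ]
w1 [546.5  84. ] 4.0 [0.4103 0.2757 0.08  ]
w1 [552.   82.5] 4.0 [0.4088 0.2811 0.08  ]
w1 [562.2857  79.7143] 5.5 [0.406  0.2913 0.08  ]
w1 [565.   78.5] 4.0 [0.4048 0.2939 0.08  ]
[... 1035 characters left out ...]
0.08  ]
w1 [541.5  42. ] 8.0 [0.3699 0.2641 0.08  ]
w1 [554.5  41. ] 4.0 [0.369  0.2771 0.08  ]
w1 [557.5  40.5] 7.0 [0.3685 0.28   0.08  ]
w1 [560.2222  39.3333] 8.5 [0.3674 0.2826 0.08  ]
w1 [565.5667  47.6   ] 137.0 [0.3752 0.2893 0.08  ]
scene [366.6731 192.5   ] 73.0 [0.6127 0.2761 0.08  ]
scene [334.5 182. ] 4.0 [0.504  0.2276 0.08  ]
scene [368.     182.4167] 14.0 [0.5747 0.3165 0.08  ]
scene [324.5 176. ] 4.0 [0.4563 0.2215 0.08  ]
scene [346.  180.5] 90.0 [0.5212 0.2641 0.08  ]
scene [347.1538 170.7692] 16.5 [0.4801 0.3038 0.08  ]
scene [326.3333 169.697 ] 78.5 [0.4307 0.2495 0.08  ]
scene [327.2308 160.3077] 15.5 [0.3866 0.288  0.08  ]
scene [386.5 183. ] 7.0 [0.615  0.3642 0.08  ]
```

```bash
python3 - <<'E'
from h import *
a=np.radians(8.8);c=np.array([np.cos(a),np.sin(a),0]);H=np.array([.576,.3167,.08])
q=down(np.pi/2+a);g=H+.0215*c;g[2]=.052
command_gripper(0.55)
move_pose(g+[0,0,.10],q); movel(g,v=.12)
command_gripper(0.0); print(get_grip_width()*88,get_finger_force())
movel(g+[0,0,.12],v=.12); print(get_grip_width()*88,get_tcp_pos()-g,get_time())
b=np.radians(-2.4);lx=np.array([np.cos(b),np.sin(b),0]);ly=np.array([-np.sin(b),np.cos(b),0])
root=np.array([.515,.0915,.121]);ax=ly*np.cos(np.radians(15))+[0,0,np.sin(np.radians(15))]
pre=root+.075*ax; t=pre+.0215*lx-[0,0,.028]
q2=down(np.pi/2+b)
move_pose(t+[0,0,.05],q2); movel(t,v=.12)
print(t,get_tcp_pos(),get_ft_force(),get_time())
for n in ("scene","side"): cv2.imwrite(f"pics/{n}1.png",read_camera(n)[:,:,::-1])
K,T=campose("scene");K2,T2=campose("side");print(proj(K,T,pre),proj(K2,T2,pre))
u,v=proj(K,T,pre).astype(int);A=cv2.imread("pics/scene1.png")[v-40:v+40,u-40:u+40]
u2,v2=proj(K2,T2,pre).astype(int);B=cv2.imread("pics/side1.png")[v2-40:v2+40,u2-40:u2+40]
print(u,v,u2,v2)
cv2.imwrite("pics/c2.png",cv2.resize(np.hstack([A,B]),None,fx=5,fy=5,interpolation=cv2.INTER_CUBIC))
E
```

```text
6.063972030443571 30.000118017196655
5.860326668509987 [-0.0006 -0.0003  0.119 ] 7.5583
[0.5395 0.163  0.1124] [0.5399 0.1637 0.1124] [ 0.5114  1.2711 -0.7567] 8.8333
[322.2387 176.4333] [320.3159 203.974 ]
322 176 320 203
```

View pics/c2.png

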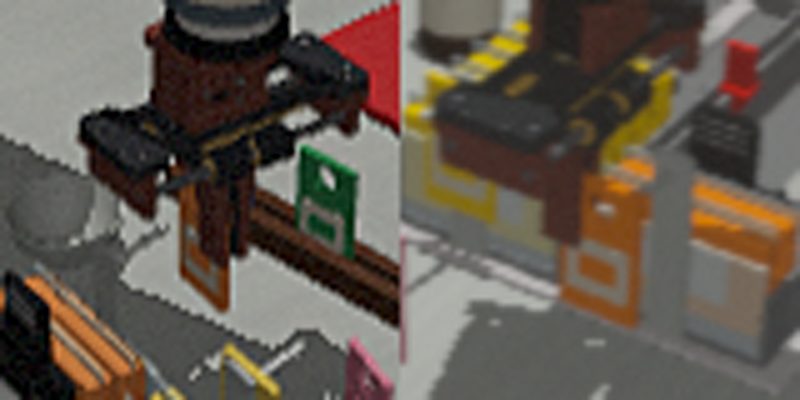

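The held card's hole is at about (320.6,205) in the side view, within 1 px of the predicted (320.3,204). The card is lined up, so I'll insert it along the peg.

```bash
cat >> h.py <<'E'
b=np.radians(-2.4);lx=np.array([np.cos(b),np.sin(b),0]);ly=np.array([-np.sin(b),np.cos(b),0])
root=np.array([.515,.0915,.121]);ax=ly*np.cos(np.radians(15))+[0,0,np.sin(np.radians(15))]
E
python3 - <<'E'
from h import *
p=np.array(get_tcp_pos())+[-.0003,-.0005,.001]
e=p-.050*ax
print("hit",movel(e,v=.06,until_force=4),get_tcp_pos()-e,get_ft_force())
e2=np.array(get_tcp_pos())-[0,0,.010]
print("rest",movel(e2,v=.03,until_force=1.5),get_tcp_pos()-e2,get_ft_force(),get_time())
for n in ("scene","side"): cv2.imwrite(f"pics/{n}2.png",read_camera(n)[:,:,::-1])
A=cv2.imread("pics/scene2.png")[140:220,260:340];B=cv2.imread("pics/side2.png")[155:235,290:370]
cv2.imwrite("pics/c3.png",cv2.resize(np.hstack([A,B]),None,fx=5,fy=5,interpolation=cv2.INTER_CUBIC))
E
```

```text
hit False [0.0001 0.0001 0.0001] [-0.2485  0.1218  0.3786]
rest True [0.0002 0.0003 0.0026] [-0.4205 -0.0519  4.4877] 10.2167
```

View pics/c3.png

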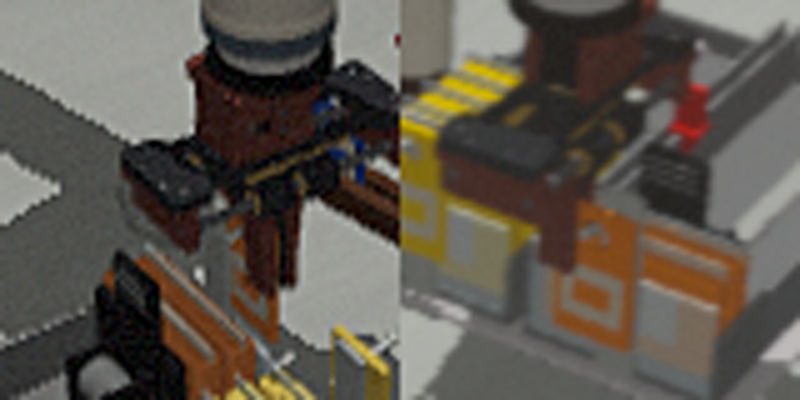

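The peg shows through the card's hole, and the contact force is upward, so the card rests on the peg. Releasing.

```bash
python3 - <<'E'
from h import *
command_gripper(0.22)
p=np.array(get_tcp_pos())
print(movel(p+[0,0,.12],v=.08,until_force=6),get_tcp_pos()-p,get_ft_force(),get_time())
q=down(np.pi/2+b)
t=np.array([.507,.03,.095]); command_gripper(0.7)
move_pose(t+[0,0,.13],q); K,T=campose("wrist"); im=read_camera("wrist")
np.savez("w2.npz",K=K,T=T);cv2.imwrite("pics/w2.png",im[:,:,::-1]); s=read_camera("side");cv2.imwrite("pics/side3.png",s[:,:,::-1])
A=cv2.imread("pics/w2.png")[60:310,100:560];B=cv2.imread("pics/side3.png")[155:235,270:370]
A=cv2.resize(A,(460,250));B=cv2.resize(B,(312,250))
cv2.imwrite("pics/c4.png",np.hstack([A,B])); print(get_time())
E
```

```text
False [-0.0003 -0.0001  0.1195] [-0.7922  0.3424  0.0905] 12.4167
13.775
```

View pics/c4.png

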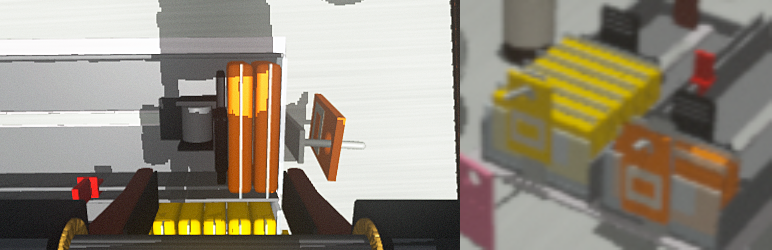

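The card hangs on its peg, let go, with the peg tip out in front of it at crop (355,145). The handle is edge-on right under the gripper at crop (222,125). Next I'll grip the handle and pull it back.

```bash
python3 - <<'E'
from h import *
t=root-.061*ly; t[2]=.097
p=np.array(get_tcp_pos()); movel([t[0],t[1],p[2]],v=.1)
print("hit",movel(t,v=.1,until_force=5),get_tcp_pos()-t)
command_gripper(0.0); print(get_grip_width()*88,get_finger_force(),get_ft_force(),get_time())
clip=np.array([.567,-.1049,.09]); p=np.array(get_tcp_pos())
d=(clip-p)@ly; print("pull",d)
if get_grip_width()*88>8:
    movel(p+d*ly,v=.05); wait(.5)
    print(get_grip_width()*88,get_finger_force(),get_ft_force(),(get_tcp_pos()-p)@ly,get_time())
for n in ("scene","side","wrist"):
    K,T=campose(n);cv2.imwrite(f"pics/{n}4.png",read_camera(n)[:,:,::-1]); np.savez(n+"4.npz",K=K,T=T)
A=cv2.imread("pics/scene4.png")[170:280,200:350];B=cv2.imread("pics/side4.png")[140:240,270:400];C=cv2.imread("pics/wrist4.png")
cv2.imwrite("pics/c5.png",np.vstack([np.hstack([cv2.resize(A,(400,293)),cv2.resize(B,(381,293))]),cv2.resize(C,(781,300))[:,:]]))
E
```

```text
hit False [0.0005 0.     0.0005]
10.156839553973573 29.996658861637115 [ 0.2648 -4.4333  0.6676] 16.3
pull -0.13252559342683196
9.845181219022745 30.00021457672119 [ 3.7163  6.9813 -3.7392] -0.13220027445102672 19.6083
```

View pics/c5.png

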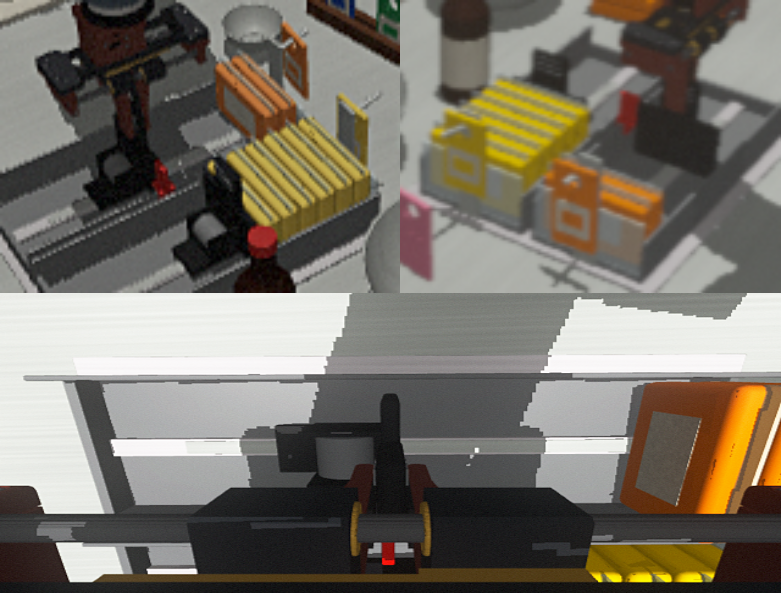

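The pusher is gripped at the clip. The clip's fin is at about u=318 in the wrist view and the midline is at u=320, an offset of about 1.5 mm. The orange card still hangs on its peg, so I'm handing in.

```bash
python3 - <<'E'
from h import *
wait(.5); print(get_finger_force(),np.abs(get_qvel()).max(),get_time()); print(job_done())
E
```

```text
30.000220835208893 0.002357420543596291 20.2583
the job is handed in; nothing more can be done
None
```

I hung the orange card on the peg of the nearly empty lane and let go of it; the gripper is holding that lane's pusher about 1.5 mm from level with the red clip, and I handed the job in at about 20 s (no verdict was returned).

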